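Fit the large sanding drum to the tilted spindle sander

ROBOT

A 7-joint arm with a two-finger parallel gripper is mounted at the origin on the work surface. World frame = base frame: x ahead of the robot, y to its left, z up, the work surface at z = 0. Lengths are in mm, angles in rad, forces in N, time in s.
With the tool pointing down it reaches from about 400 to 900 mm from the base axis. Payload 5.6 kg.
Tool frame: the origin (TCP) lies midway between the tips of the shut fingers; the grasp point (between the pads) lies 19 mm behind it; x points along the fingers, y is the direction in which the jaws open and shut, and the axes are right-handed (so a half turn about x gives the same grasp; the last joint's range is limited). The gripper opens to 92 mm and grips with 3 to 60 N. Pads are 20 mm wide; open, the fingers measure 128 mm over their backs; the gripper's body (75 mm by 189 mm) begins 69 mm behind the grasp point.
Start: joints at [-1.364, 0.468, -0.012, 1.603, 0.006, 1.071, -0.056], TCP at [160.728, 629.822, 214.592] pointing down, gripper open.
Joint ranges: [-2.53, 2.53], [-0.31, 2.02], [-1.57, 1.55], [0.28, 2.44], [-1.29, 4.43], [0.15, 1.84], [-2.92, 2.92]. Speed limits (rad/s): [2.57, 2.57, 3.14, 3.14, 3.14, 3.14, 3.14].

INTERFACE

Orientations are given as a rotation vector (axis times angle).
In Python, from cell import robot, grip, kin, viewer gives the robot as it stands. Calls block until the motion is done:
- robot.movep(position, orientation): joint-space move of the TCP to a pose.
- robot.servo_line(position, feed=150, rotation=None): straight line of the TCP; rotation=None keeps the orientation; feed is the mean speed in mm/s.
- robot.goto_joints(angles): joint-space move.
- grip(opening, newtons=None): opening from 0.0 (shut) to 1.0 (fully open); newtons is the grip in N (None keeps the last); returns when the fingers have stopped.
- robot.hold(seconds).
- kin.ik(position, orientation): joint angles nearest the present ones, or None.
- robot.observe(): the state.
- viewer.read_camera(name): name is "scene" or "top"; returns the picture (480x640x3 uint8, red, green, blue); there is no depth.
- viewer.camera_info(name): a dict with "camera_matrix" (3x3 intrinsics, pixels), "k1" (the pictures are not rectified: a ray, as slopes to the right and down, at radius r is drawn at 1 + k1 r^2 times it, then the intrinsics apply), "R" (3x3) and "t" (3): a world point X has camera coordinates R X + t. Camera axes: x right, y down, z forward; pixel columns grow to the right and rows downward; lengths in mm; the calibration is good to about 2 mm. A picture is of the moment at which its call begins. camera_info takes no time and is no camera call.
A pose or a line that the arm cannot do raises robot.IKError and nothing moves.
- robot.job_done(): hands the job in, once; it reports no verdict.
Trained networks look in the newest picture that a camera, given by its name, has taken for a name from the list of things; names that differ only in an ending like _2 or _b are one class to them, and where a whole thing is asked for, a point or a joint stands for the part that bears it (a point fixed in the world has none). Each returns a list of dicts, best first, with "confidence" (0 to 1); they miss things now and then, are a little off and sometimes report something else, mostly with a low value. They report only what shows in the picture. A call takes as long as a camera call. They do not tell look-alikes from the thing itself.
- viewer.silhouettes(name, camera): "mask" (480x640 bool, what is visible of it).
- viewer.pinpoint(name, camera): "at" ([x, y, z] in mm, in the coordinates of the camera as it stood for that picture, good to about 4 mm: a listed point, or the origin of a listed thing).
The state is a dict: "t": time; "joints": joint angles; "joint_velocities": joint speeds; "joint_torque": joint torques, N m; "tcp_pos": TCP position; "tcp_rot": TCP orientation; "contact_force": force on the tool from outside, world axes, zero at the start; "wrist_torque": the same for the moment, N m; "grip_width": opening from 0.0 (shut) to 1.0 (fully open).
Only numpy, scipy, OpenCV 4.12 (cv2) and the standard library are available. Lean on these libraries where they do the work, as an engineer would, in place of code of your own. Each camera call takes 0.05 s, during which the arm holds its last target.

TASK

Fit the larger of the two sanding drums to the bench spindle sander: lift it out of the wooden block, put its tapered shank into the tilted spindle nose under control (do not drop it in), with the slots of its flange over the two drive dogs, until the flange sits fully home on the nose. Let go of it, then push the lock lever all the way over, away from the robot side, to its stop. Leave the slimmer drum standing in its hole in the block.

Things in the scene. Friction and masses are not known exactly. Their poses are not given: they have to be found in the camera images.
- large_arbor: Larger drum's arbor, one rigid piece, about 0.45 kg. Origin: centre of its steel flange's underside; z along the axis towards the drum; x through the flange's two slots. Flange 72 mm diameter, 10 mm thick; slots on its +x and -x rim, open outwards, 14 mm wide, cut through the thickness from 22 mm off the axis. Same turned half round. Starts upright in the block, x up to 25 deg off the block's.
- large_shank (a point): Tip of the larger arbor's tapered shank, 60 mm below its flange's underside, same axes. Steel cone, 36 mm diameter at the flange, 20 mm at the tip.
- large_drum (a point): Centre of the larger brown abrasive drum (52 mm diameter, 70 mm tall), 49 mm above its flange's underside, same axes: the place to grip. A nut on top ends 92 mm above the flange's underside.
- small_drum (a point): Centre of the slimmer drum (32 mm diameter, 70 mm tall), on an arbor with the same flange and shank, 49 mm above its flange's underside. Stands in the block's other hole; to be left there.
- rack: Fixed wooden block, 100 mm along x, 230 along y, 80 high; origin at the centre of its underside. Two holes, 41 mm diameter, 68 mm deep, at y = +55 and -55 mm; the arbors' shanks hang in them and their flanges rest on its top. A screwdriver lies between block and sander, and a sanding block and an offcut up to 32 mm high nearer the robot.
- nose (a point): Centre of the spindle nose's flat steel face (76 mm diameter); z outwards along the spindle axis, leaning 30 deg from vertical to the sander's -x (the robot side); x through the two drive dogs. A seated arbor's origin and axes lie on these (or half turned). The spindle turns stiffly about z (0.35 N m) and stays put; dogs start up to 17 deg either side of the plane of the lean.
- bore (a point): Bottom of the nose's tapered bore, 60 mm below its face on the axis, axes of the nose. Bore diameter 38 mm at the face, 22 mm here: 1 mm of play all round a seated shank.
- dog (a point): Top of the drive dog on the nose's +x side; its twin is opposite. Axes of the nose. Steel block on the face from 25 to 36 mm off the axis, 11 mm wide (along y), 8 mm high, bevelled top. This point: 30.5 mm off the axis, 8 mm above the face.
- sander: Fixed bench spindle sander, base plate 270 mm along x, 190 along y. Origin: centre of the base's underside, z up; the spindle leans to its -x. Nose face centre at x = -30, z = 175 mm; round housing below it 120 mm diameter. Lock lever at y = -150 mm.
- lock_pivot (a point): Pivot of the lock lever, 56 mm above the table, axes of the sander; the lever turns about the sander's y. The rod stands between two upright cheeks 69 mm high and 50 mm along x.
- lock_knob (a point): Centre of the lock lever's black ball knob, 30 mm diameter, 90 mm from the pivot on a steel rod 12 mm thick. Move with it round its arc: a finger pushed dead level rubs on the knob and can bind.
- lock (a joint): Lock lever angle, rad: 0 leaning 29 deg (0.5 rad) from upright to the sander's -x (open); grows as it swings over to the sander's +x, away from the robot side; stop at 1.0 (locked), leaning 29 deg to +x. Starts at 0 to 0.15, takes 2 to 3 N at the knob, stays where it is left.
Things that resemble listed ones, but are neither listed nor needed, are in the scene too. Leave any blue look-alike of the large_arbor alone.

How it is judged (in metres and radians):
On the way, in this order (a step that is already met when the one before it is completed fails the run):
1. the larger drum's arbor is fully home in the spindle nose, slots over the dogs, and let go (distance between large_arbor and nose below 0.004 m and angle between the z axis of large_arbor and the z axis of nose, either way round below 0.06 rad and angle between the x axis of large_arbor and the x axis of nose, either way round below 0.2 rad and contact force between the fingers and large_arbor below 0.3 N), for 0.2 s.
2. the lock lever is pushed over to its stop (value of joint lock above 0.88 rad), for 0.2 s.
At the end, for the whole second after the job is handed in: The larger drum's arbor rests in the spindle nose, flange underside within 4 mm of the nose face's centre, axis within 3.4 degrees, slots over the dogs (x axes within 11 degrees); the lock lever is at 0.88 rad or more; the slimmer drum stands in its hole, within 20 mm of where it was (distance between large_arbor and nose below 0.004 m and angle between the z axis of large_arbor and the z axis of nose, either way round below 0.06 rad and angle between the x axis of large_arbor and the x axis of nose, either way round below 0.2 rad and linear speed of large_arbor below 0.02 m/s and value of joint lock above 0.88 rad and distance of small_drum from where it was at the start of the episode below 0.02 m); the robot touches nothing.
It fails at once if the arbor is dropped into the nose (faster than 0.5 m/s within 60 mm of home) (distance between large_arbor and nose below 0.06 m and linear speed of large_arbor above 0.5 m/s).
It fails at once if the slimmer drum is pulled from its hole or knocked (moved over 30 mm) (distance of small_drum from where it was at the start of the episode above 0.03 m).
It also fails if it takes over 58 s, if anything falls off the work surface, if the arm or the gripper's body presses on something with over 40 N, if the wrist force passes 120 N, or if a joint passes its speed limit or range.

## Working session

There is one attempt and no reset: what is moved stays moved. The work goes in short steps, each a Python script; the robot and the scene stay as the last script left them, time stands still between calls to the robot, and variables do not carry over. Pictures are saved under pics/ and viewed, and the job is handed in when it is done.

```bash
ls; mkdir -p pics
python3 - <<'E'
from cell import robot, grip, kin, viewer
import cv2, numpy as np
for c in ("scene","top"):
    im=viewer.read_camera(c); cv2.imwrite(f"pics/{c}0.png",im[:,:,::-1])
    i=viewer.camera_info(c); R=np.array(i["R"]);t=np.array(i["t"])
    print(c,np.round(i["camera_matrix"],1).tolist(),i["k1"],"campos",np.round(-R.T@t).tolist())
    for n in ("large_arbor","large_drum","small_drum","rack","nose","dog","sander","lock_pivot","lock_knob","bore","large_shank"):
        try:
            for d in viewer.pinpoint(n,c)[:4]:
                p=np.array(d["at"]); print(n,round(d["confidence"],2),np.round(R.T@(p-t),1).tolist())
        except Exception as e: print(n,e)
print(robot.observe())
E
```

```text
pics
scene [[501.0, 0.0, 307.0], [0.0, 501.0, 248.0], [0.0, 0.0, 1.0]] -0.12841702806663033 campos [975.0, -153.0, 989.0]
large_arbor 0.95 [511.3, -353.5, 81.7]
large_arbor 0.89 [286.9, -368.9, 63.0]
large_drum 0.64 [285.3, -370.9, 111.1]
large_drum 0.58 [515.1, -351.7, 131.5]
large_drum 0.19 [512.8, -355.0, 82.4]
small_drum 0.88 [480.4, -253.7, 131.2]
small_drum 0.21 [507.7, 115.0, 56.4]
rack 0.84 [499.2, -301.9, 1.8]
rack 0.74 [548.5, 257.0, 121.0]
nose 0.81 [522.0, 262.6, 176.7]
dog 0.79 [546.2, 264.4, 200.6]
sander 0.87 [549.2, 255.8, -3.1]
lock_pivot 0.83 [505.2, 113.9, 55.6]
lock_knob 0.56 [468.6, 123.2, 131.1]
bore 0.85 [548.9, 257.1, 121.3]
bore 0.51 [506.3, 111.0, 56.1]
large_shank 0.62 [290.5, -374.8, -1.4]
top [[475.8, 0.0, 319.0], [0.0, 475.8, 234.4], [0.0, 0.0, 1.0]] -0.03438506051716345 campos [401.0, -55.0, 1136.0]
large_arbor 0.84 [285.1, -370.6, 63.4]
large_arbor 0.79 [514.5, -350.9, 77.2]
large_drum 0.86 [514.1, -354.6, 127.8]
large_drum 0.61 [287.4, -373.9, 113.8]
large_drum 0.38 [499.1, -305.3, 0.3]
small_drum 0.63 [482.8, -251.2, 130.9]
rack 0.6 [498.6, -308.3, -
[... 204 characters left out ...]
1.5, 80.6]
{'t': 1.2, 'joints': array([-1.36401569,  0.46752085, -0.01159124,  1.60269986,  0.00601181,
        1.0714206 , -0.05630038]), 'joint_velocities': array([-0.00069014, -0.00029965, -0.00114691,  0.00054529, -0.00193239,
       -0.00018203,  0.00026791]), 'joint_torque': array([-7.86992059e-04, -5.20425189e+01, -1.23685529e-02, -2.44054592e+01,
       -5.65548101e-02,  1.13229244e-02,  2.55773881e-05]), 'tcp_pos': array([160.72528981, 629.81405951, 214.57887829]), 'tcp_rot': array([ 0.19612764,  1.5618293 , -0.19615574]), 'contact_force': array([ 0.50910196,  0.24705562, -0.33825382]), 'wrist_torque': array([ 0.02811875, -0.01158814, -0.00413057]), 'grip_width': 1.0013968836029363}
```

View pics/scene0.png

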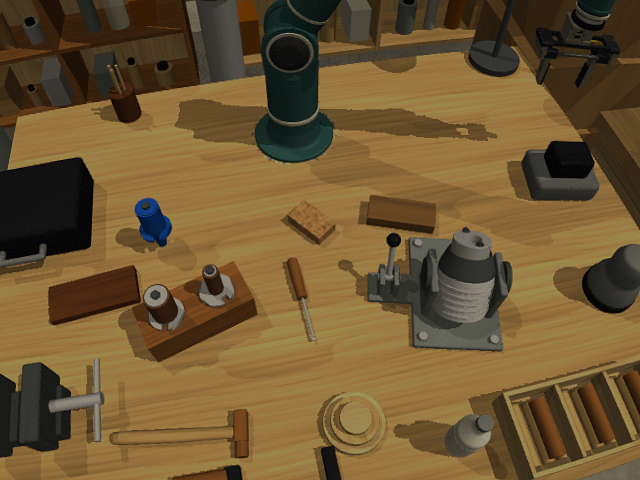

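View pics/top0.png

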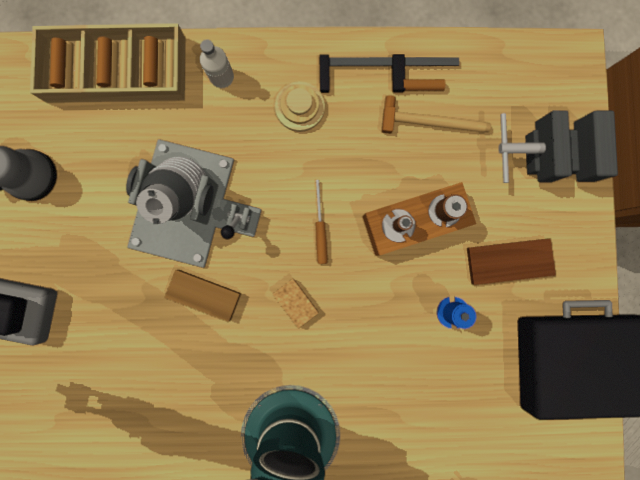

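Scene candidates: the larger brown drum is at (160,303) and the slim brown one at (212,278), both in the block. The blue look-alike is at (152,220), off the block. I choose the brown one at (160,303) and will check it in crops.

```bash
cat > h.py <<'E'
from cell import robot, grip, kin, viewer
import cv2, numpy as np
from scipy.spatial.transform import Rotation as Ro
from scipy.optimize import least_squares
def proj(c,X):
    i=viewer.camera_info(c); X=np.atleast_2d(X)@np.array(i["R"]).T+np.array(i["t"])
    s=X[:,:2]/X[:,2:]; r2=(s**2).sum(1,keepdims=True); s=s*(1+i["k1"]*r2)
    K=np.array(i["camera_matrix"]); return s*[K[0,0],K[1,1]]+[K[0,2],K[1,2]]
def ray(c,uv):
    i=viewer.camera_info(c);K=np.array(i["camera_matrix"])
    s=cv2.undistortPoints(np.array([[uv]],float),K,np.array([i["k1"],0,0,0,0.]))[0,0]
    R=np.array(i["R"]);t=np.array(i["t"]); return -R.T@t, R.T@np.array([s[0],s[1],1])
def onz(c,uv,z):
    o,d=ray(c,uv); return o+d*(z-o[2])/d[2]
def crop(c,im,cx,cy,w,h,k,fn):
    a=cv2.resize(im[cy-h:cy+h,cx-w:cx+w,::-1],None,fx=k,fy=k,interpolation=cv2.INTER_CUBIC); cv2.imwrite(fn,a)
E
python3 - <<'E'
from h import *
s=cv2.imread("pics/scene0.png");t=cv2.imread("pics/top0.png")
def cr(im,x0,y0,w,h,k): return cv2.resize(im[y0:y0+h,x0:x0+w],None,fx=k,fy=k,interpolation=cv2.INTER_CUBIC)
cv2.imwrite("pics/c1.png",np.hstack([cr(s,120,250,100,100,4),cr(t,400,170,100,100,4)]))
cv2.imwrite("pics/c2.png",np.hstack([cr(s,420,220,100,100,4),cr(t,120,150,100,100,4)]))
E
```

```text
(no output)
```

View pics/c1.png

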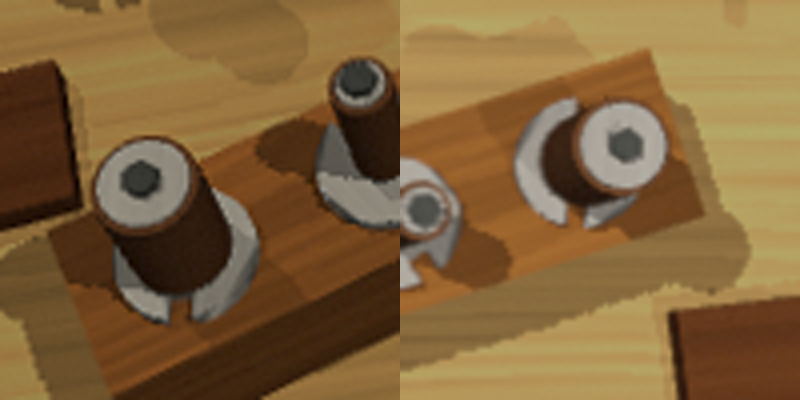

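View pics/c2.png

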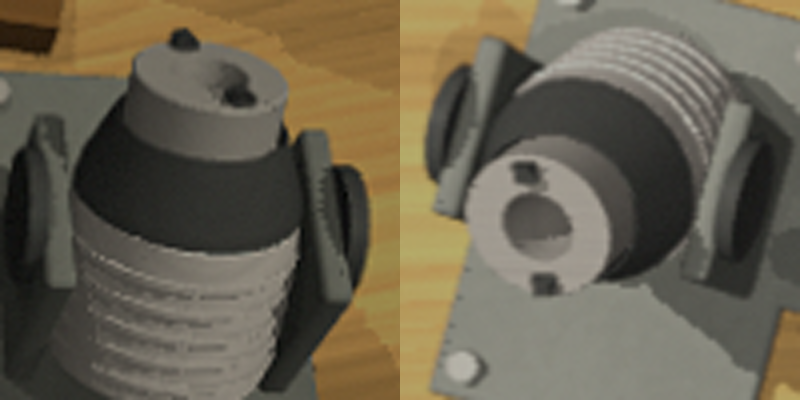

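Run:
```python
from h import *
s=cv2.imread("pics/scene0.png");t=cv2.imread("pics/top0.png")
def cr(im,x0,y0,w,h,k): return cv2.resize(im[y0:y0+h,x0:x0+w],None,fx=k,fy=k,interpolation=cv2.INTER_CUBIC)
cv2.imwrite("pics/c3.png",cr(s,360,220,160,140,5))
cv2.imwrite("pics/c4.png",cr(t,115,130,160,140,5))
```

```text
(no output)
```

View pics/c3.png

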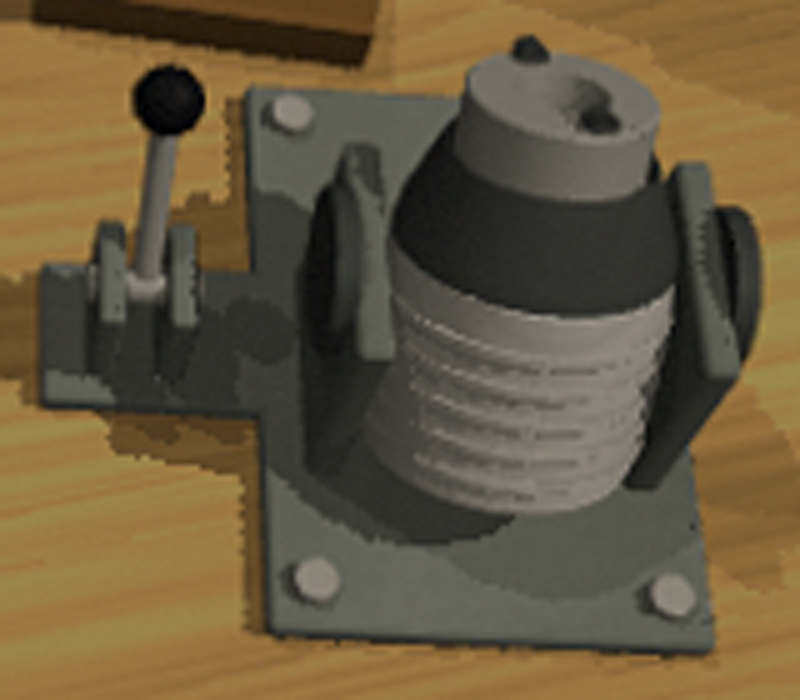

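View pics/c4.png

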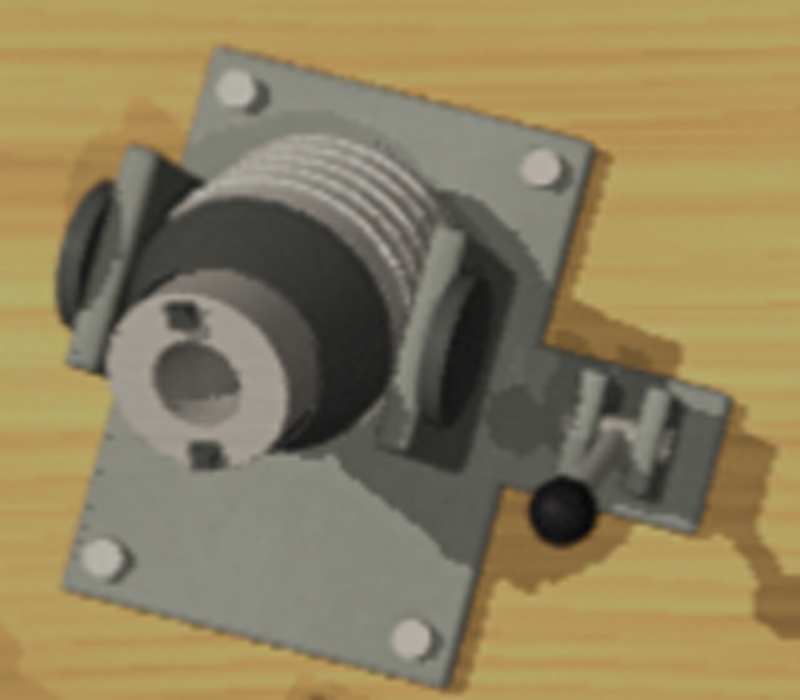

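```bash
cat > fit.py <<'E'
from h import *
T=lambda p,o,k:np.array(p,float)/k-0.5+0.5/k+np.array(o)
top=[((135,95),(215,48)),((135,-95),(595,147)),((-135,95),(65,588)),((-135,-95),(445,690))]
sc=[((-135,-95),(248,90)),((135,-95),(268,635)),((135,95),(712,652))]
dogs=[("scene",-1,T((529,43),(360,220),5)),("scene",1,T((598,116),(360,220),5)),("top",1,T((181,314),(115,130),5)),("top",-1,T((206,453),(115,130),5))]
def nose(p):
    Rs=Ro.from_euler('z',p[2]); Rn=Rs*Ro.from_euler('y',-np.pi/6)*Ro.from_euler('z',p[4])
    return np.array([p[0],p[1],0])+Rs.apply([-30,0,175]),Rn
def res(p):
    r=[]; Rs=Ro.from_euler('z',p[2])
    for c,L,o in(("top",top,(115,130)),("scene",sc,(360,220))):
        for a,b in L: r.append(proj(c,np.array([p[0],p[1],0])+Rs.apply([a[0],a[1],p[3]]))[0]-T(b,o,5))
    n,Rn=nose(p)
    for c,s,uv in dogs: r.append(proj(c,n+Rn.apply([s*30.5,0,8]))[0]-uv)
    return np.concatenate(r+[[(p[3]-10)*.05]])
f=least_squares(res,[549,256,-.27,10,0.1]); p=f.x
n,Rn=nose(p)
if __name__=="__main__":
    print(p,np.round(f.fun,1)); print("nose",n,np.degrees(p[4]))
    for c,fn,o in(("scene","scene0",(420,220)),("top","top0",(120,150))):
        im=cv2.imread(f"pics/{fn}.png");im=cv2.resize(im[o[1]:o[1]+100,o[0]:o[0]+100],None,fx=6,fy=6,interpolation=cv2.INTER_CUBIC)
        th=np.linspace(0,2*np.pi,60)
        for r in(38,19):
            q=proj(c,n+Rn.apply(np.c_[r*np.cos(th),r*np.sin(th),0*th]))
            cv2.polylines(im,[np.int32((q-o+.5)*6)],True,(0,0,255),1)
        for s in(1,-1):
            q=proj(c,n+Rn.apply([[s*a,b,8] for a,b in((25,-5.5),(36,-5.5),(36,5.5),(25,5.5))]))
            cv2.polylines(im,[np.int32((q-o+.5)*6)],True,(0,255,0),1)
        cv2.imwrite(f"pics/o_{c}.png",im)
    a=cv2.imread("pics/o_scene.png")[:400];b=cv2.imread("pics/o_top.png")[:500]
    a=a[:,:400];b=b[100:,:400]; cv2.imwrite("pics/o1.png",np.hstack([a,b]))
    # arbor
    hs=T((140,179),(120,250),4);ht=T((226,145),(400,170),4)
    ax=np.mean([onz("scene",hs,172)[:2],onz("top",ht,172)[:2]],0);print(onz("scene",hs,172),onz("top",ht,172))
    for c,uv in(("scene",T((180,308),(120,250),4)),("top",T((177,214),(400,170),4))):
        q=onz(c,uv,88)[:2]-ax;print(c,"slot",q,np.degrees(np.arctan2(q[1],q[0])))
E
python3 fit.py
```

```text
[ 5.49373808e+02  2.54809472e+02 -2.64662526e-01  6.79685373e+00
  2.32419862e-01] [ 0.3 -1.   0.4 -1.3 -0.6 -0.5  0.6 -0.7 -1.6 -0.1 -0.9 -0.1  0.2  0.4
  0.2 -0.6  0.4 -1.2 -0.7  0.5 -1.   0.7 -0.2]
nose [520.41838279 262.65697897 175.        ] 13.316677150440038
[ 517.66638286 -352.67592678  172.        ] [ 514.10273452 -353.44515206  172.        ]
scene slot [29.92050094 -3.80204268] -7.241848147632398
top slot [-30.25614827   2.31057572] 175.63296107176794
```

View pics/o1.png

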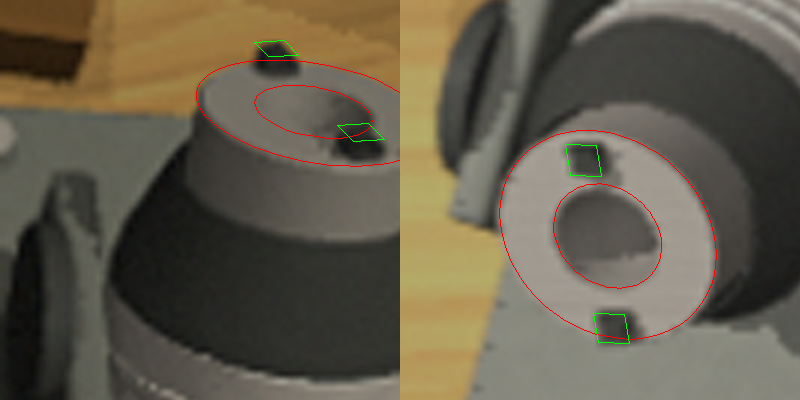

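```bash
cat >> h.py <<'E'
ARB0=np.array([515.,-353.,80.])
def toolrot(Ra,phi):
    x=-Ra.apply([0,0,1]); y=Ra.apply([np.cos(phi),np.sin(phi),0]); return Ro.from_matrix(np.c_[x,y,np.cross(x,y)])
def pose(O,Ra,phi,up=0,g=49): # tcp for arbor at O,Ra raised up along its axis
    return O+Ra.apply([0,0,g-19+up]), toolrot(Ra,phi).as_rotvec()
E
python3 - <<'E'
from h import *
from fit import n,Rn
lo=np.array([-2.53,-.31,-1.57,.28,-1.29,.15,-2.92]);hi=np.array([2.53,2.02,1.55,2.44,4.43,1.84,2.92])
Ra=Ro.from_euler('z',np.radians(-6))
for ph in range(-180,180,15):
    out=[ph]
    for O,R,up in((ARB0,Ra,0),(ARB0,Ra,90),(n,Rn,90),(n,Rn,0)):
        q=kin.ik(*pose(O,R,np.radians(ph),up))
        out.append(None if q is None else (np.round(q,2).tolist(),round(float(np.minimum(q-lo,hi-q).min()),2)))
    if out[1] and out[4] : print(out[0],out[1][0],out[1][1],out[2] and out[2][1],out[3] and out[3][1],out[4])
    else: print(ph,[o is not None for o in out[1:]])
E
```

```text
-180 [-0.27, 1.01, 1.34, 1.8, -1.05, 1.25, -1.87] 0.21 0.21 0.38 ([-0.78, 0.24, -0.02, 2.1, 0.77, 0.69, 1.73], 0.34)
-165 [-0.27, 1.01, 1.34, 1.8, -1.05, 1.25, -1.61] 0.21 0.21 0.38 ([-0.74, 0.24, -0.07, 2.09, 0.78, 0.7, 1.98], 0.35)
-150 [-0.27, 1.01, 1.34, 1.8, -1.05, 1.25, -1.34] 0.21 0.21 0.38 ([-0.69, 0.24, -0.13, 2.09, 0.8, 0.71, 2.23], 0.35)
-135 [-0.19, 0.83, 1.11, 1.8, -0.84, 1.08, -1.22] 0.44 0.43 0.33 ([-0.64, 0.25, -0.19, 2.09, 0.81, 0.72, 2.48], 0.35)
-120 [-0.19, 0.83, 1.11, 1.8, -0.84, 1.08, -0.96] 0.44 0.43 0.07 ([-0.58, 0.25, -0.25, 2.08, 0.83, 0.73, 2.73], 0.19)
-105 [-0.19, 0.83, 1.11, 1.8, -0.84, 1.08, -0.7] 0.44 0.43 0.1 ([-1.85, 0.57, 1.37, 2.15, -0.34, 0.52, -2.21], 0.18)
-90 [0.05, 0.63, 0.69, 1.78, -0.49, 0.91, -0.72] 0.66 0.51 0.07 ([-1.35, 0.26, 0.63, 2.13, 0.54, 0.59, -2.78], 0.14)
-75 [0.06, 0.62, 0.67, 1.78, -0.48, 0.91, -0.47] 0.66 0.55 0.33 ([-1.35, 0.26, 0.64, 2.13, 0.54, 0.59, -2.51], 0.31)
-60 [0.08, 0.61, 0.65, 1.78, -0.46, 0.9, -0.22] 0.66 0.58 0.35 ([-1.32, 0.25, 0.6, 2.13, 0.56, 0.59, -2.27], 0.31)
-45 [0.09, 0.61, 0.64, 1.78, -0.45, 0.9, 0.03] 
[... 959 characters left out ...]
, -0.0], 0.33)
90 [-0.08, 0.71, 0.9, 1.79, -0.66, 0.98, 2.56] 0.36 0.4 0.36 ([-1.06, 0.23, 0.29, 2.11, 0.67, 0.64, 0.24], 0.33)
105 [-0.01, 0.65, 0.78, 1.79, -0.56, 0.93, 2.74] 0.18 0.17 0.36 ([-1.01, 0.23, 0.23, 2.11, 0.69, 0.65, 0.49], 0.33)
120 [0.16, 0.59, 0.54, 1.78, -0.38, 0.88, 2.85] 0.07 0.08 0.37 ([-0.96, 0.23, 0.18, 2.11, 0.71, 0.66, 0.74], 0.33)
135 [0.4, 0.54, 0.2, 1.76, -0.14, 0.85, 2.91] 0.01 0.03 0.37 ([-0.92, 0.23, 0.13, 2.1, 0.72, 0.67, 0.99], 0.34)
150 [-0.27, 1.01, 1.34, 1.8, -1.05, 1.25, -2.39] 0.21 0.01 0.37 ([-0.87, 0.23, 0.08, 2.1, 0.74, 0.67, 1.24], 0.34)
165 [-0.27, 1.01, 1.34, 1.8, -1.05, 1.25, -2.13] 0.21 0.21 0.38 ([-0.83, 0.23, 0.03, 2.1, 0.75, 0.68, 1.48], 0.34)
```

Run:
```python
from h import *
Ra=Ro.from_euler('z',np.radians(-6)); ph=np.radians(30)
print(robot.observe()["t"])
p,r=pose(ARB0,Ra,ph,up=240)
robot.movep([420,150,400],r); print(robot.observe()["t"])
robot.movep(p-[0,0,120],r); print(robot.observe()["t"])
robot.servo_line(ARB0+[0,0,30],feed=100)
o=robot.observe();print(o["t"],o["tcp_pos"],o["contact_force"])
for c in ("scene","top"): cv2.imwrite(f"pics/{c}1.png",viewer.read_camera(c)[:,:,::-1])
s=cv2.imread("pics/scene1.png");t=cv2.imread("pics/top1.png")
def cr(im,x0,y0,w,h,k): return cv2.resize(im[y0:y0+h,x0:x0+w],None,fx=k,fy=k,interpolation=cv2.INTER_CUBIC)
cv2.imwrite("pics/c5.png",np.hstack([cr(s,110,230,120,120,3.3),cr(t,390,160,120,120,3.3)]))
```

```text
1.2
3.2667
5.2167
6.5667 [ 515.35979718 -353.34973517  110.66705825] [-0.05588908 -0.21302054  0.29787548]
```

View pics/c5.png

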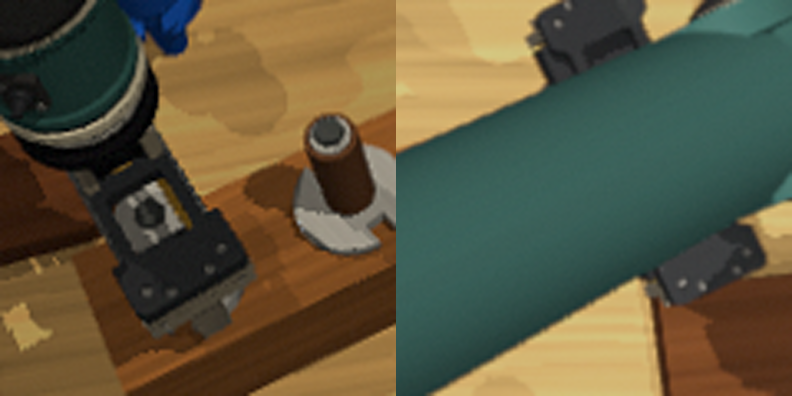

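The scene crop at about (170,230) shows the large drum between the jaws, with the slim drum clear at (340,165) and untouched. I'll grip and lift.

Run:
```python
from h import *
grip(0.0,50); o=robot.observe();print(o["t"],o["grip_width"]*92,o["contact_force"])
robot.servo_line(ARB0+[0,0,60],feed=60); o=robot.observe();print(o["tcp_pos"],o["contact_force"],o["grip_width"]*92)
robot.servo_line(ARB0+[0,0,250],feed=150)
robot.hold(.2);o=robot.observe();print(o["t"],o["tcp_pos"],o["contact_force"],o["wrist_torque"],o["grip_width"]*92)
for c in ("scene","top"): cv2.imwrite(f"pics/{c}2.png",viewer.read_camera(c)[:,:,::-1])
s=cv2.imread("pics/scene2.png");t=cv2.imread("pics/top2.png")
def cr(im,x0,y0,w,h,k): return cv2.resize(im[y0:y0+h,x0:x0+w],None,fx=k,fy=k,interpolation=cv2.INTER_CUBIC)
cv2.imwrite("pics/c6.png",np.hstack([cr(s,70,200,200,180,2),cr(t,390,140,200,180,2)]))
```

```text
7.35 51.552877653249176 [ 0.38371115 -0.47696562 -0.52622111]
[ 514.998614   -352.75445222  140.02884947] [ 0.70982412  0.57995015 -4.50834338] 51.481678077742835
9.6167 [ 514.8133899  -352.83039146  329.37289813] [ 0.05086602 -0.13611534 -4.31809051] [-0.09319565  0.02961237  0.0346019 ] 51.631574466632394
```

View pics/c6.png

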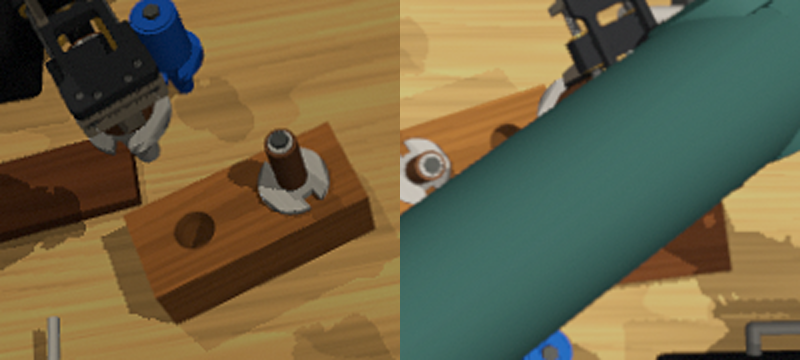

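The drum is lifted (4.4 N), its hole is empty at crop (195,230), and the slim drum still stands. Next I move to a hover above the nose.

Run:
```python
from h import *
from fit import n,Rn
ph=np.radians(30)
robot.movep(*pose(n,Rn,ph,up=110)); print(robot.observe()["t"])
robot.servo_line(pose(n,Rn,ph,up=70)[0],feed=80)
robot.hold(.2);o=robot.observe();print(o["t"],o["tcp_pos"],o["contact_force"],pose(n,Rn,ph,up=70))
for c in ("scene","top"):
    cv2.imwrite(f"pics/{c}3.png",viewer.read_camera(c)[:,:,::-1])
    i=viewer.camera_info(c);R=np.array(i["R"]);t=np.array(i["t"])
    for m in("large_arbor","large_shank","nose","dog"):
        for d in viewer.pinpoint(m,c)[:2]: print(c,m,round(d["confidence"],2),np.round(Rn.inv().apply(R.T@(np.array(d["at"])-t)-n),1))
s=cv2.imread("pics/scene3.png");t=cv2.imread("pics/top3.png")
def cr(im,x0,y0,w,h,k): return cv2.resize(im[y0:y0+h,x0:x0+w],None,fx=k,fy=k,interpolation=cv2.INTER_CUBIC)
cv2.imwrite("pics/c7.png",np.hstack([cr(s,400,150,130,150,3),cr(t,90,130,130,150,3)]))
```

```text
12.0083
12.8583 [472.12039983 276.17890571 261.95677759] [-0.24360884  0.04035234 -5.25466996] (array([472.15934112, 275.73615697, 261.60254038]), array([ 0.87171113,  0.89147921, -0.65544249]))
scene large_arbor 0.82 [-259.3 -628.   -69.7]
scene large_arbor 0.71 [ 2.   2.3 12.7]
scene large_shank 0.77 [ 4.2  3.6 11.3]
scene large_shank 0.71 [-284.5 -624.7 -126.3]
scene nose 0.88 [-0.1  3.9 -0.3]
scene dog 0.72 [36.4  0.1  7.6]
top large_arbor 0.78 [-1.8  1.3 70.1]
top large_arbor 0.56 [-259.5 -629.5  -69.5]
top large_shank 0.93 [-1.8  1.6  7.8]
top nose 0.95 [-4.8 -2.9 -1.1]
top dog 0.87 [26.4  1.5  6.2]
```

View pics/c7.png

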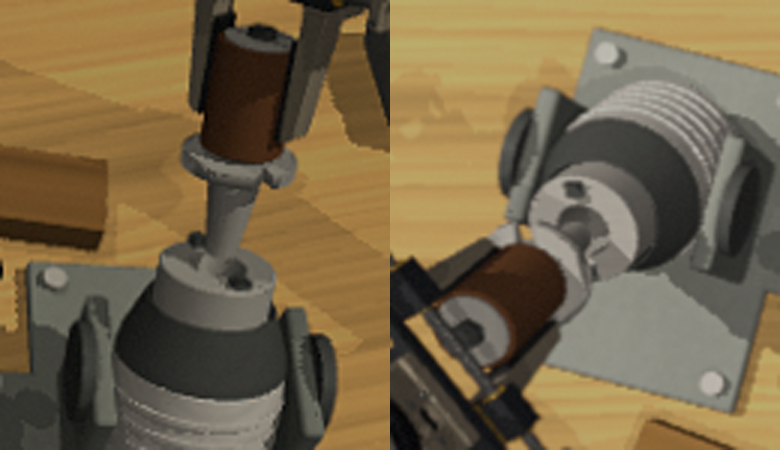

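```bash
cat > ov.py <<'E'
from h import *
from fit import n,Rn
def draw(tag,O,Ra,out,boxes,k=6):
    ims=[]
    for c in("scene","top"):
        x,y,w,h=boxes[c]
        im=cv2.resize(cv2.imread(f"pics/{c}{tag}.png")[y:y+h,x:x+w],None,fx=k,fy=k,interpolation=cv2.INTER_CUBIC)
        def pl(P,col,R,o,cl=True): cv2.polylines(im,[np.int32((proj(c,o+R.apply(P))-[x,y]+.5)*k)],cl,col,1)
        th=np.linspace(0,2*np.pi,60); C=lambda r,z:np.c_[r*np.cos(th),r*np.sin(th),z+0*th]
        def fl(z):
            a=np.arcsin(7/36);P=[]
            for s in(0,np.pi):
                t=np.linspace(s+a,s+np.pi-a,30); P+=[[36*np.cos(v),36*np.sin(v),z] for v in t]
                cs=np.cos(s+np.pi); P+=[[cs*22,7*-cs*-1*(-1) if 0 else (7 if s==0 else -7),z],[cs*22,(-7 if s==0 else 7),z]]
            return np.array(P)
        pl(fl(0),(0,0,255),Ra,O);pl(fl(10),(0,255,255),Ra,O);pl(C(10,-60),(255,0,255),Ra,O);pl(C(26,14),(0,255,0),Ra,O);pl(C(26,84),(0,255,0),Ra,O)
        pl(C(38,0),(255,255,0),Rn,n);pl(C(19,0),(255,255,0),Rn,n)
        for s in(1,-1): pl([[s*a,b,8] for a,b in((25,-5.5),(36,-5.5),(36,5.5),(25,5.5))],(255,255,0),Rn,n)
        ims.append(im)
    H=max(i.shape[0] for i in ims); ims=[cv2.copyMakeBorder(i,0,H-i.shape[0],0,0,0) for i in ims]
    cv2.imwrite(out,np.hstack(ims))
def cur(ph=np.radians(30)):
    o=robot.observe(); Rt=Ro.from_rotvec(o["tcp_rot"]); x,y,z=Rt.as_matrix().T
    za=-x; xa=np.cos(ph)*y-np.sin(ph)*np.cross(za,y)
    Ra=Ro.from_matrix(np.c_[xa,np.cross(za,xa),za]); return o["tcp_pos"]-30*za,Ra
E
python3 - <<'E'
from ov import *
O,Ra=cur(); print(Rn.inv().apply(O-n),(Rn.inv()*Ra).as_rotvec())
draw(3,O,Ra,"pics/o3.png",dict(scene=(445,155,66,95),top=(105,175,66,75)))
E
```

```text
[-1.71719450e-02  1.85971685e-02  7.00129209e+01] [5.95545081e-05 1.27135468e-05 1.96653834e-05]
```

View pics/o3.png

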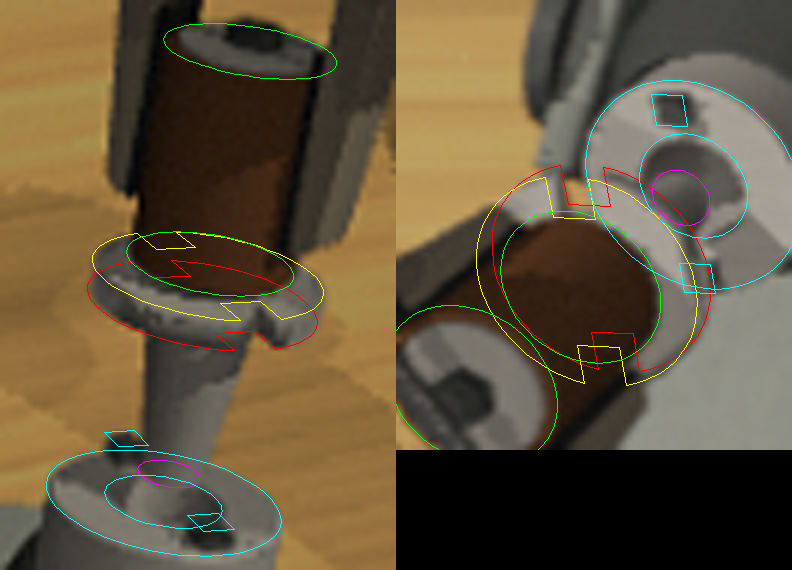

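Run:
```python
import cv2,numpy as np
s=cv2.imread("pics/scene3.png");t=cv2.imread("pics/top3.png")
def cr(im,x0,y0,w,h,k): return cv2.resize(im[y0:y0+h,x0:x0+w],None,fx=k,fy=k,interpolation=cv2.INTER_CUBIC)
cv2.imwrite("pics/c8.png",np.clip(np.hstack([cr(s,450,190,50,60,8),cr(t,115,190,50,60,8)]).astype(float)*1.6,0,255))
```

```text
[ WARN:0@0.122] global loadsave.cpp:1063 imwrite_ Unsupported depth image for selected encoder is fallbacked to CV_8U.
```

View pics/c8.png

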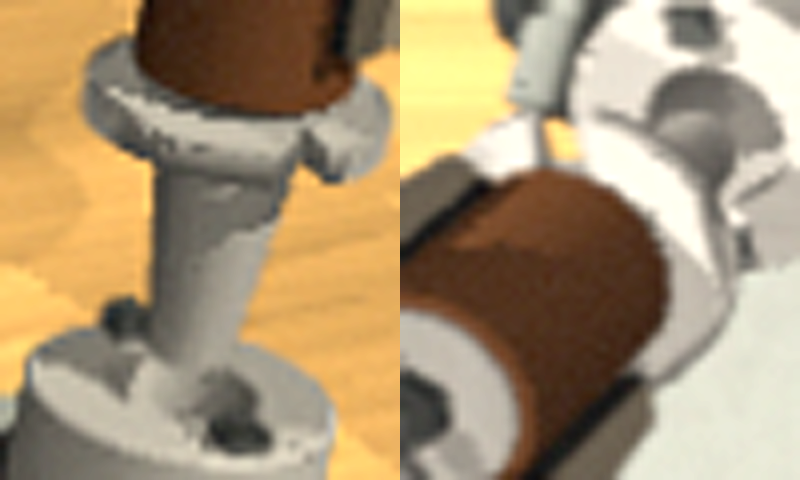

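Both crops show the slots lining up with the model to within a pixel. In the top crop the open slot is at (561–591,176), and the predicted span is 560–590. Next I lower in steps while watching the force.

Run:
```python
from ov import *
n2=n+[0,-1.0,0]; ph=np.radians(30)
f0=robot.observe()["contact_force"]
for up in(40,25,16,12,10):
    robot.servo_line(pose(n2,Rn,ph,up=up)[0],feed=40)
    o=robot.observe(); O,Ra=cur()
    F=Rn.inv().apply(o["contact_force"]-f0); print(up,round(o["t"],2),"F",F.round(2),"pos",Rn.inv().apply(O-n2).round(2))
    if np.linalg.norm(F)>4: break
for c in ("scene","top"): cv2.imwrite(f"pics/{c}4.png",viewer.read_camera(c)[:,:,::-1])
s=cv2.imread("pics/scene4.png");t=cv2.imread("pics/top4.png")
def cr(im,x0,y0,w,h,k): return cv2.resize(im[y0:y0+h,x0:x0+w],None,fx=k,fy=k,interpolation=cv2.INTER_CUBIC)
cv2.imwrite("pics/c9.png",np.clip(np.hstack([cr(s,440,190,65,75,6),cr(t,120,165,65,75,6)]).astype(float)*1.5,0,255).astype(np.uint8))
```

```text
40 14.26 F [-1.24  0.98 -1.01] pos [1.600e-01 3.000e-02 4.005e+01]
25 14.78 F [ 0.55  1.02 -1.38] pos [ 0.07 -0.35 24.76]
16 15.16 F [-0.75 -0.01 -1.19] pos [-0.07 -0.33 15.74]
12 15.41 F [-0.41  0.32 -1.29] pos [-0.05 -0.14 11.85]
10 15.66 F [-0.37  0.59 -1.54] pos [-0.05 -0.05  9.94]
```

View pics/c9.png

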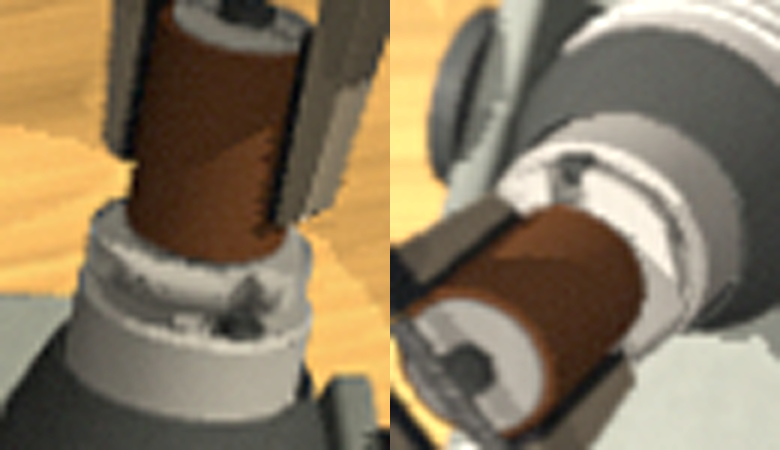

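No contact yet at 10 mm, and the dog shows inside the slot in both views (scene crop (238,310), top crop (570,170)). I'll keep lowering.

Run:
```python
from ov import *
n2=n+[0,-1.0,0]; ph=np.radians(30)
f0=robot.observe()["contact_force"]
for up in(8,6,4.5,3,2,1,0,-1):
    robot.servo_line(pose(n2,Rn,ph,up=up)[0],feed=20)
    robot.hold(.1)
    o=robot.observe(); O,Ra=cur()
    F=Rn.inv().apply(o["contact_force"]-f0); print(up,round(o["t"],2),"F",F.round(2),"M",Rn.inv().apply(o["wrist_torque"]).round(2),"pos",Rn.inv().apply(O-n2).round(2))
    if np.linalg.norm(F)>8: break
```

```text
8 16.11 F [-0.04  0.08  0.24] M [0.19 1.08 0.09] pos [ 0.   -0.02  7.99]
6 16.46 F [0.45 0.37 0.62] M [0.48 1.08 0.07] pos [0.17 0.45 6.09]
4.5 16.81 F [ 0.14  4.22 -2.02] M [1.25 0.96 0.18] pos [0.17 0.73 4.61]
3 17.16 F [ 0.84  5.51 -0.85] M [1.65 0.94 0.19] pos [0.26 0.75 3.14]
2 17.51 F [1.43 5.98 0.04] M [1.6  0.98 0.22] pos [0.21 0.77 2.17]
1 17.86 F [ 0.6   6.17 -0.04] M [1.68 0.93 0.2 ] pos [0.24 0.76 1.16]
0 18.21 F [0.   4.55 8.25] M [1.08 1.18 0.15] pos [0.24 0.89 0.5 ]
```

Run:
```python
from ov import *
n2=n+[0,-1.0,0]; ph=np.radians(30)
def st(l):
    o=robot.observe(); O,Ra=cur(); print(l,round(o["t"],2),"F",Rn.inv().apply(o["contact_force"]).round(2),"pos",Rn.inv().apply(O-n2).round(2))
st("now")
n3=n2+Rn.apply([0.3,1.0,0])
for up in(0,-1,-2):
    robot.servo_line(pose(n3,Rn,ph,up=up)[0],feed=20); robot.hold(.1); st(up)
for c in ("scene","top"): cv2.imwrite(f"pics/{c}5.png",viewer.read_camera(c)[:,:,::-1])
s=cv2.imread("pics/scene5.png");t=cv2.imread("pics/top5.png")
def cr(im,x0,y0,w,h,k): return cv2.resize(im[y0:y0+h,x0:x0+w],None,fx=k,fy=k,interpolation=cv2.INTER_CUBIC)
cv2.imwrite("pics/c10.png",np.clip(np.hstack([cr(s,440,190,65,75,6),cr(t,120,165,65,75,6)]).astype(float)*1.5,0,255).astype(np.uint8))
```

```text
now 18.21 F [-2.7   4.75  4.11] pos [0.24 0.89 0.5 ]
0 18.56 F [-3.08  2.6   8.57] pos [0.19 0.93 0.41]
-1 18.91 F [-7.3  -2.5  32.91] pos [0.11 1.   0.31]
-2 19.26 F [-8.45 -7.34 51.96] pos [0.03 1.05 0.05]
```

View pics/c10.png

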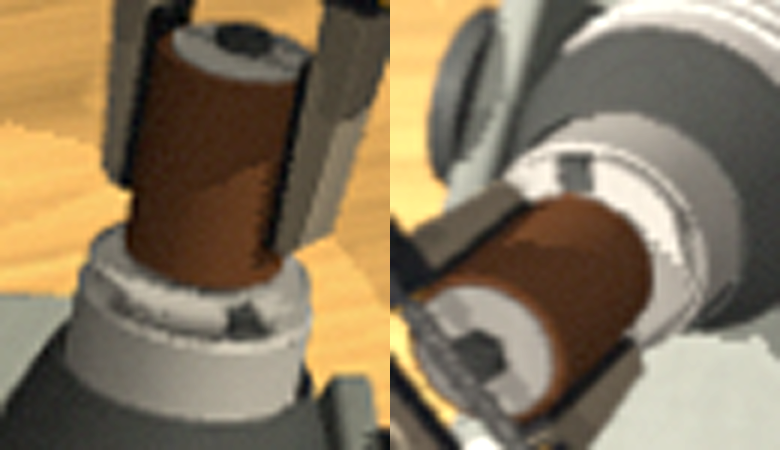

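It seats against a hard stop (52 N along the axis at 0 height), with the dog filling the slot at scene crop (245,318) and top crop (575,172). I'll unload, release and retract.

Run:
```python
from ov import *
n2=n+[0,-1.0,0]; ph=np.radians(30)
n3=n2+Rn.apply([0.2,1.0,0])
robot.servo_line(pose(n3,Rn,ph,up=-0.3)[0],feed=20); robot.hold(.1)
o=robot.observe(); print(Rn.inv().apply(o["contact_force"]).round(2))
grip(1.0); robot.hold(.4)
o=robot.observe(); print(o["t"],Rn.inv().apply(o["contact_force"]).round(2),o["grip_width"])
robot.servo_line(pose(n3,Rn,ph,up=120)[0],feed=150)
o=robot.observe(); print(o["t"],Rn.inv().apply(o["contact_force"]).round(2))
for c in ("scene","top"):
    cv2.imwrite(f"pics/{c}6.png",viewer.read_camera(c)[:,:,::-1])
    i=viewer.camera_info(c);R=np.array(i["R"]);t=np.array(i["t"])
    for m in("large_arbor","large_drum","lock_knob","lock_pivot","small_drum"):
        for d in viewer.pinpoint(m,c)[:2]:
            X=R.T@(np.array(d["at"])-t); print(c,m,round(d["confidence"],2),X.round(1),Rn.inv().apply(X-n).round(1))
s=cv2.imread("pics/scene6.png");t=cv2.imread("pics/top6.png")
def cr(im,x0,y0,w,h,k): return cv2.resize(im[y0:y0+h,x0:x0+w],None,fx=k,fy=k,interpolation=cv2.INTER_CUBIC)
cv2.imwrite("pics/c11.png",np.clip(np.hstack([cr(s,370,180,130,120,3),cr(t,120,150,130,120,3)]).astype(float)*1.4,0,255).astype(np.uint8))
```

```text
[-3.32  2.52 14.47]
20.8417 [1.02 0.54 0.24] 0.9981804445242648
21.7917 [ 0.64 -0.06 -0.06]
scene large_arbor 0.58 [ 286.8 -366.4   59.8] [-261.3 -624.9  -69.3]
scene large_arbor 0.56 [513.7 260.6 175.9] [-5.4 -2.6  3.7]
scene large_drum 0.93 [498.9 272.  217.5] [ 1.9  3.  48.4]
scene large_drum 0.61 [ 283.9 -371.   110.7] [-239.1 -635.5  -24.5]
scene lock_knob 0.79 [467.3 122.2 131.8] [ -67.7 -137.6  -30.1]
scene small_drum 0.95 [ 479.  -251.3  133.7] [ -57.3 -507.4  -83. ]
scene small_drum 0.55 [519.9 264.9 174.7] [-0.6  2.2  0.3]
top large_arbor 0.94 [ 288.8 -372.    60.7] [-259.1 -630.4  -70.2]
top large_arbor 0.7 [518.  262.4 173.7] [-2.7 -0.3 -0. ]
top large_drum 0.83 [ 286.2 -373.7  110.2] [-237.3 -638.   -26.3]
top lock_knob 0.76 [466.2 120.7 139.5] [ -64.9 -140.   -23.1]
top lock_knob 0.71 [518.7 264.9 173. ] [-2.5  2.3 -0.6]
top lock_pivot 0.64 [504.9 107.8  51.4] [ -74.  -140.2 -119.8]
top small_drum 0.64 [ 483.4 -254.9  130.2] [ -55.1 -510.3  -88.6]
```

View pics/c11.png

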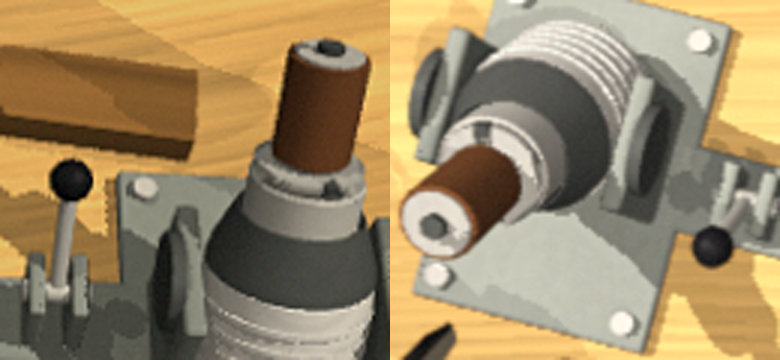

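The arbor sits flush, with the dogs in the slots (scene crop (330,185)), and the slim drum is unchanged. The lever knob is at scene crop (70,180), still open. Next I push the lever along its arc, stopping on force.

```bash
cat > lev.py <<'E'
from h import *
from fit import p
Rs=Ro.from_euler('z',p[2]); S=np.array([p[0],p[1],0])
piv=S+Rs.apply([-3,-150,56])
def knob(a): return piv+Rs.apply([90*np.sin(a-.5),0,90*np.cos(a-.5)])
def tcp(a,gap): return knob(a)+Rs.apply([-33-gap,0,-8])
E
python3 - <<'E'
from lev import *
K=np.array([466.8,121.5,135.5]); print(piv,knob(0),knob(.05),Rs.inv().apply(K-piv))
best=None
for s in(1,-1):
    x=np.array([0,0,-1.]); y=s*Rs.apply([1,0,0]); r=Ro.from_matrix(np.c_[x,y,np.cross(x,y)]).as_rotvec()
    for P in (tcp(0,25)+[0,0,140],tcp(0,25),tcp(1.05,0)):
        q=kin.ik(P,r); print(s,None if q is None else q.round(2))
E
```

```text
[507.24073129 110.81709784  56.        ] [465.59482061 122.10398337 134.98243057] [469.45689558 121.05728281 137.04023921] [-41.8270903   -0.26769805  79.5       ]
1 [-1.88 -0.21  1.4   2.1   0.24  1.09 -0.86]
1 [-1.07  0.28  0.78  2.23 -0.29  0.73 -0.36]
1 [-0.88  0.47  0.78  2.01 -0.45  0.84 -0.11]
-1 [ 0.78  0.24 -1.29  1.99  0.25  1.1   2.25]
-1 [ 0.64  0.64 -1.31  2.14  0.77  0.98  1.77]
-1 [-1.19  0.82  1.35  2.02 -0.92  1.11 -2.82]
```

Run:
```python
from lev import *
x=np.array([0,0,-1.]); y=Rs.apply([1,0,0]); r=Ro.from_matrix(np.c_[x,y,np.cross(x,y)]).as_rotvec()
o=robot.observe(); print(o["t"],o["tcp_pos"],o["joints"].round(2))
robot.servo_line(o["tcp_pos"]+np.array([-50,-60,20]),feed=200)
grip(0.0,30)
h=tcp(0,30)+[0,0,90]; print(kin.ik(h,r))
robot.movep(h,r)
robot.servo_line(tcp(0,30),feed=120); robot.hold(.2)
o=robot.observe(); print(o["t"],o["tcp_pos"],o["contact_force"],o["joints"].round(2))
for c in ("scene","top"): cv2.imwrite(f"pics/{c}7.png",viewer.read_camera(c)[:,:,::-1])
s=cv2.imread("pics/scene7.png");t=cv2.imread("pics/top7.png")
def cr(im,x0,y0,w,h,k): return cv2.resize(im[y0:y0+h,x0:x0+w],None,fx=k,fy=k,interpolation=cv2.INTER_CUBIC)
cv2.imwrite("pics/c12.png",np.clip(np.hstack([cr(s,340,170,160,140,2.5),cr(t,120,150,160,140,2.5)]).astype(float)*1.4,0,255).astype(np.uint8))
```

```text
22.3917 [448.28811584 282.19840275 304.85649631] [-2.05 -0.    1.16  2.1   0.62  0.92 -0.74]
[-1.02233033  0.06924359  0.65296735  2.14726081 -0.05207762  0.9399466
 -0.60444782]
26.4417 [405.15946366 138.88767773 127.57830227] [ 0.1489078   0.64238594 -0.38897188] [-0.96  0.24  0.63  2.23 -0.22  0.72 -0.45]
```

View pics/c12.png

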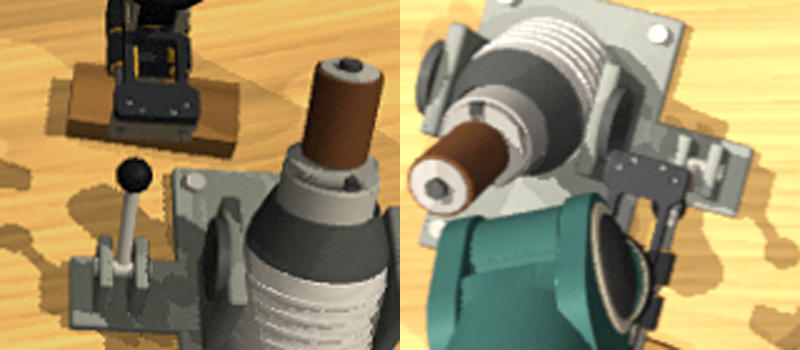

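The fingers are behind the knob (knob at scene crop (133,175), gripper at (155,115)). Pushing now.

Run:
```python
from lev import *
def F():
    o=robot.observe(); return o["t"],Rs.inv().apply(o["contact_force"]).round(1),Rs.inv().apply(o["tcp_pos"]-piv).round(1)
robot.servo_line(tcp(0,12),feed=60); print(F())
robot.servo_line(tcp(0,2),feed=40); print(F())
for a in np.arange(0.05,1.2,0.05):
    robot.servo_line(tcp(a,0),feed=60); f=F(); print(round(a,2),f)
    if -f[1][0]>12 or abs(f[1][1])>12: break
robot.hold(.3); print(F())
for c in ("scene","top"): cv2.imwrite(f"pics/{c}8.png",viewer.read_camera(c)[:,:,::-1])
s=cv2.imread("pics/scene8.png");t=cv2.imread("pics/top8.png")
def cr(im,x0,y0,w,h,k): return cv2.resize(im[y0:y0+h,x0:x0+w],None,fx=k,fy=k,interpolation=cv2.INTER_CUBIC)
cv2.imwrite("pics/c13.png",np.clip(np.hstack([cr(s,340,170,160,140,2.5),cr(t,120,150,160,140,2.5)]).astype(float)*1.4,0,255).astype(np.uint8))
```

```text
(26.9917, array([-0.8, -0.2, -0.2]), array([-87.8,  -0.3,  70.8]))
(27.3917, array([0.3, 0.3, 0.3]), array([-78. ,  -0.1,  70.9]))
0.05 (27.65, array([-0.7,  0.1, -0.7]), array([-71.7,   0.1,  73.2]))
0.1 (27.9, array([-0.1, -0.5,  0.3]), array([-67.9,  -0. ,  75. ]))
0.15 (28.15, array([-3.9,  0.2,  4.2]), array([-64.6,   0. ,  76.6]))
0.2 (28.4, array([-5. ,  0.1,  3.4]), array([-59.9,   0.1,  78. ]))
0.25 (28.65, array([-2.5,  0. ,  1.9]), array([-55.1,   0.1,  79.2]))
0.3 (28.9, array([-2.5, -0.7,  1.5]), array([-50.5,  -0. ,  80.2]))
0.35 (29.15, array([-1.5, -0.4,  1.5]), array([-45.9,  -0.1,  81. ]))
0.4 (29.4, array([-1.7, -0.4,  1.5]), array([-41.3,  -0.1,  81.6]))
0.45 (29.65, array([-0.5, -0.8,  1.7]), array([-36.8,  -0. ,  81.9]))
0.5 (29.9, array([-0.8, -0.2,  0.2]), array([-32.4,  -0. ,  82. ]))
0.55 (30.15, array([-0.4, -0.5,  1.1]), array([-27.9,   0. ,  81.9]))
0.6 (30.4, array([-0.2,  0.7,  0.7]), array([-23.5,  -0. ,  81.6]))
0.65 (30.65, array([-0.8,  0.4, -0.3]), array([-19.,   0.,  81.]))
0.7 (30.9, array([-0.6,  0.3, -0.1]), array([-14.6,  -0. ,  80.2]))
0.75 (31.15, array([-0. , -0.2,  0.2]), array([-10.3,  -0.1,  79.1]))
0.8 (31.4, array([-0.3,  0.6, -0.6]), array([-5.9, -0.1, 77.9]))
0.85 (31.65, array([-0.2,  0.4, -0.1]), array([-1.7, -0.1, 76.5]))
0.9 (31.9, array([-1.2, -0.5, -0.2]), array([ 2.5, -0.1, 74.8]))
0.95 (32.15, array([ 0.1, -0.2, -0.6]), array([ 6.6, -0.1, 72.9]))
1.0 (32.4, array([-0.1, -0.3,  0.6]), array([10.5, -0.1, 70.9]))
1.05 (32.65, array([0.1, 0.1, 0.6]), array([14.4, -0.1, 68.6]))
1.1 (32.9, array([-5.1,  0.4,  2.6]), array([16.7,  0. , 65.9]))
1.15 (33.15, array([-13.9,   0.1,   9.7]), array([16.6,  0.4, 62.8]))
(33.45, array([-13.2,  -0.1,   8.2]), array([16.7,  0.4, 62.8]))
```

View pics/c13.png

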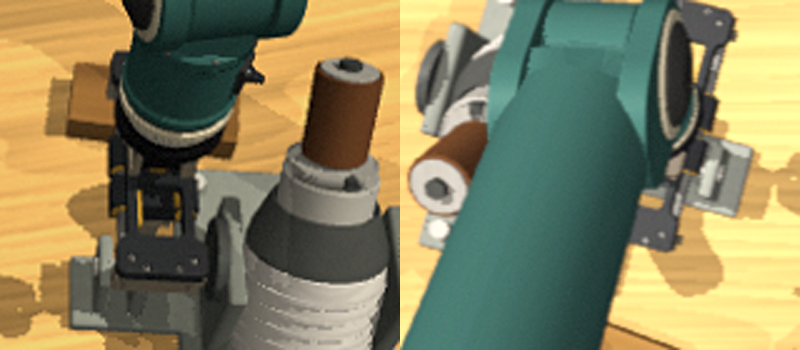

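There is a firm 13 N at the end of the arc, which suggests the stop. I'll back off and look.

Run:
```python
from lev import *
robot.servo_line(tcp(1.0,15),feed=60)
robot.servo_line(tcp(1.0,40)+[0,0,110],feed=150)
robot.servo_line(tcp(0,60)+[0,0,130],feed=150)
o=robot.observe(); print(o["t"],o["tcp_pos"],o["contact_force"].round(2))
for c in ("scene","top"):
    cv2.imwrite(f"pics/{c}9.png",viewer.read_camera(c)[:,:,::-1])
    i=viewer.camera_info(c);R=np.array(i["R"]);t=np.array(i["t"])
    for m in("lock_knob","small_drum","large_drum"):
        for d in viewer.pinpoint(m,c)[:2]:
            X=R.T@(np.array(d["at"])-t); L=Rs.inv().apply(X-piv); print(c,m,round(d["confidence"],2),X.round(1),L.round(1),"lock",round(np.arctan2(L[0],L[2])+.5,2))
s=cv2.imread("pics/scene9.png");t=cv2.imread("pics/top9.png")
def cr(im,x0,y0,w,h,k): return cv2.resize(im[y0:y0+h,x0:x0+w],None,fx=k,fy=k,interpolation=cv2.INTER_CUBIC)
cv2.imwrite("pics/c14.png",np.clip(np.hstack([cr(s,340,170,160,140,2.5),cr(t,120,150,160,140,2.5)]).astype(float)*1.4,0,255).astype(np.uint8))
```

```text
35.9333 [376.329103   146.18078261 256.83944369] [ 0.82 -0.54  0.67]
scene lock_knob 0.7 [549.7 102.8 130. ] [43.1  3.4 74. ] lock 1.03
scene small_drum 0.91 [ 482.4 -248.4  134.4] [  69.9 -353.2   78.4] lock 1.23
scene small_drum 0.72 [ 5.525e+02  2.522e+02 -1.000e-01] [  6.7 148.3 -56.1] lock 3.52
scene large_drum 0.75 [498.5 270.2 219.2] [-50.1 151.5 163.2] lock 0.2
scene large_drum 0.71 [ 284.7 -373.8  106.7] [ -88.  -526.    50.7] lock -0.55
top lock_knob 0.72 [545.9  98.3 142. ] [40.6 -1.9 86. ] lock 0.94
top small_drum 0.93 [ 485.3 -248.3  131.1] [  72.7 -352.4   75.1] lock 1.27
top small_drum 0.52 [494.2 269.4 217.7] [-54.  149.6 161.7] lock 0.18
top large_drum 0.67 [ 287.  -375.6  110.3] [ -85.4 -527.1   54.3] lock -0.5
top large_drum 0.64 [492.5 270.7 213.8] [-56.1 150.5 157.8] lock 0.16
```

View pics/c14.png

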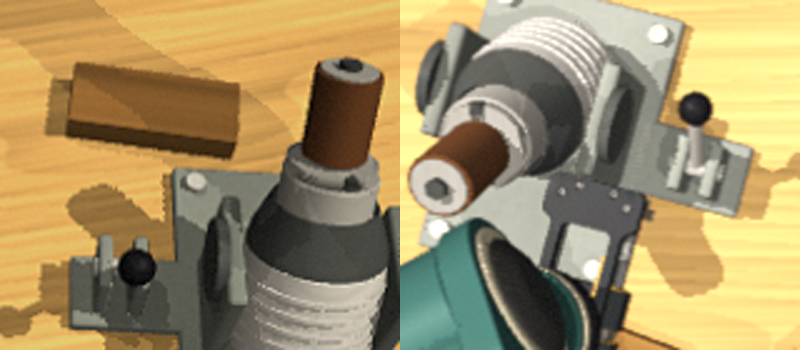

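The lever is over at (135,268) in the scene crop and (695,108) in the top crop, about 0.98 rad. The drum is still flush and the robot is clear. Handing in.

Run:
```python
from cell import robot
print(robot.job_done()); print(robot.observe()["t"])
```

```text
the job is handed in; nothing more can be done
None
the job is handed in; nothing more can be done
```

The larger drum is in the spindle nose with its slots over the drive dogs, and the lock lever is pushed over to its stop. I handed the job in at about 36 s, and the system reported no verdict.

- **Seating:** I lowered the drum in slow steps to a hard stop, at about 52 N along the axis. I let go with the flange about 0.1 mm above the nose face position I had measured. Later pictures show the flange flush, with the dogs in the slots.
- **Lever:** I pushed the knob round its arc until the force rose to 13 N at the end. Afterwards the two cameras put the lever at 1.03 and 0.94 rad, both above the 0.88 needed. The force in mid-swing read close to zero, less than the stated 2 to 3 N, but the pictures show the lever fully over.
- **Slimmer drum:** it still stands in its hole. Its measured position shifted by up to about 6 mm between looks, which I take as measurement error.
- **Disagreement:** the two cameras differed by a few millimetres on where the nose is. I settled this by the contact force during insertion, which called for a sideways shift of about 1 mm.

The last force reading was about 1 N, at the level of the sensor noise, with the arm clear of everything.

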